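# Put each lid on the canister it fits

### The arm

A 6-joint arm with a two-finger parallel gripper is mounted at the origin on a cart in front of the work surface, level with it; the furniture and walls round the work are solid. World frame = base frame: x ahead of the robot, y to its left, z up, the work surface at z = 0. Lengths are in mm, angles in degrees, forces in N, time in s.
With the tool pointing down it reaches from about 350 to 850 mm from the base axis. Payload 8.1 kg.
Tool frame: the origin (TCP) lies at the very end of the fingers, on their centre line; the grasp point (between the pads) lies 19 mm behind it; z points along the fingers, y is the line along which they close (so a half turn about z gives the same grasp; the last joint's range is limited). The gripper opens to 85 mm and grips with 20 to 120 N. Pads are 22 mm wide; open, the fingers measure 114 mm over their backs; the gripper's body (76 mm by 85 mm) begins 54 mm behind the grasp point. The pads swing forward as they close: fully open they stand 13 mm farther back than shut.
Start: joints at [-76.054, 7.471, 85.268, -0, 87.261, -4.893], TCP at [193.765, -567.856, 231.292] pointing down, gripper open.
Joint ranges: [-169.43, 169.43], [-51.17, 129.36], [1.28, 143.12], [-76.62, 256.62], [0, 156.53], [-152.29, 152.29]. Speed limits (degrees/s): [136.94, 136.94, 159.86, 180, 180, 180].

### API

Orientations are given as [roll, pitch, yaw] about the fixed x, y, z axes, in that order (R = Rz(yaw) Ry(pitch) Rx(roll)).
In Python, from bench import status, viewer, job gives the robot as it stands.
- The arm moves only by the tool arm_command, never from a script. Its argument "targets" is a list that holds one entry, the list of rows, each a list of 7 numbers: the shift along the world's x, y, z in m, then the turn, a rotation vector about the world's x, y, z in rad, then the opening, from -1 (shut) to 1 (fully open). In form: [[[dx, dy, dz, rx, ry, rz, gripper], ...]]. A call has 1 to 10 rows; each row shifts and turns the commanded pose from where the row before left it; what a row does not reach is not made up. A row lasts 1/8 s, in which the tool goes at most 62.5 mm and 10.7 degrees, less where a joint would pass 70% of its speed; a pose out of reach is approached as far as the arm can. A call with a gripper value outside its range is refused whole. The fingers move at their own pace and stop on an object; "force" is the grip in N (left out, the last holds). Time passes only in rows, so rows that do not move let the fingers close. It gives the time, the measured TCP pose, the force, the opening and the grip force at its end, in the units of the state.
- status.sense(): the state, without advancing time (a new reading comes with each control period).
- viewer.snapshot(name): name is "scene" or "side" or "wrist"; returns the picture (420x560x3 uint8, red, green, blue); there is no depth.
- viewer.camera_model(name): a dict with "vertical_fov" (degrees; the focal length in pixels is half the picture's height over the tangent of half this angle, whatever the lens; pixels are square), "cx", "cy" (the principal point, pixels), "xyz" and "attitude" of the camera in the world. Camera axes: x right, y down, z forward; pixel columns grow to the right and rows downward; lengths in mm; the calibration is good to about 2 mm. A picture is of the moment at which its call begins: read the wrist's pose just before it. camera_model takes no time and is no camera call; for the wrist camera it gives the pose at the moment of the call.
- job.hand_in(): hands the job in; it is judged then, once.
The state is a dict: "time": time; "joint_pos": joint angles; "qd": joint speeds; "joint_efforts": joint torques, N m; "tool_pos": TCP position; "tcp_rot": TCP orientation; "ft_force": force on the tool from outside, world axes, zero at the start; "wrist_torque": the same for the moment, N m; "finger_gap": finger opening in mm; "grip_force": force on a finger pad.
Only numpy, scipy, OpenCV 4.12 (cv2) and the standard library are available. Lean on these libraries where they do the work, as an engineer would, in place of code of your own. Each camera call takes 0.05 s, during which the arm holds its last target. There are 200 camera calls.

### The job

The washed storage canisters have dried: put each of the four wooden lids on the canister whose mouth it fits, with the plug right down inside and the rim of the lid lying flat on the canister. Leave the canisters standing where they are, and do not disturb the steel bowl or the salt shaker.

Things in the scene. Friction and masses are not known exactly. Their poses are not given: they have to be found in the camera images.
- canister_small: the smallest of four open, empty, round white-grey stoneware canisters: outside diameter 64 at the rim and 70 at the belly, height 78, wall 5; round mouth of inner diameter 54 (the top 20 of the wall is straight). Loose, about 0.35 kg. Origin: centre of its underside; z up along its axis, so the mouth's centre is 78 above the origin. It has no front: its yaw means nothing.
- lid_small: smallest of four light-wood lids, right way up; fits the canister of mouth 54. From the bottom: plug diameter 50, 12 high, foot tapered to 44; flange diameter 62, 8 thick; upright round knob in the middle, diameter 20 to 22, 30 high (top 50 above origin). About 50 g. Origin: centre of the plug's underside; z up through the knob. Seated, the flange lies on the rim, origin 12 below the mouth.
- canister_medium: the second smallest of four open, empty, round white-grey stoneware canisters: outside diameter 78 at the rim and 84 at the belly, height 88, wall 5; round mouth of inner diameter 68 (the top 20 of the wall is straight). Loose, about 0.48 kg. Origin: centre of its underside; z up along its axis, so the mouth's centre is 88 above the origin. It has no front: its yaw means nothing.
- lid_medium: second smallest of four light-wood lids, right way up; fits the canister of mouth 68. From the bottom: plug diameter 64, 12 high, foot tapered to 58; flange diameter 76, 8 thick; upright round knob in the middle, diameter 20 to 22, 30 high (top 50 above origin). About 70 g. Origin: centre of the plug's underside; z up through the knob. Seated, the flange lies on the rim, origin 12 below the mouth.
- canister_large: the second largest of four open, empty, round white-grey stoneware canisters: outside diameter 92 at the rim and 98 at the belly, height 98, wall 5; round mouth of inner diameter 82 (the top 20 of the wall is straight). Loose, about 0.61 kg. Origin: centre of its underside; z up along its axis, so the mouth's centre is 98 above the origin. It has no front: its yaw means nothing.
- lid_large: second largest of four light-wood lids, right way up; fits the canister of mouth 82. From the bottom: plug diameter 78, 12 high, foot tapered to 72; flange diameter 90, 8 thick; upright round knob in the middle, diameter 20 to 22, 30 high (top 50 above origin). About 90 g. Origin: centre of the plug's underside; z up through the knob. Seated, the flange lies on the rim, origin 12 below the mouth.
- canister_largest: the largest of four open, empty, round white-grey stoneware canisters: outside diameter 106 at the rim and 112 at the belly, height 108, wall 5; round mouth of inner diameter 96 (the top 20 of the wall is straight). Loose, about 0.74 kg. Origin: centre of its underside; z up along its axis, so the mouth's centre is 108 above the origin. It has no front: its yaw means nothing.
- lid_largest: largest of four light-wood lids, right way up; fits the canister of mouth 96. From the bottom: plug diameter 92, 12 high, foot tapered to 86; flange diameter 104, 8 thick; upright round knob in the middle, diameter 20 to 22, 30 high (top 50 above origin). About 110 g. Origin: centre of the plug's underside; z up through the knob. Seated, the flange lies on the rim, origin 12 below the mouth.
- steel_bowl: a small round steel bowl, 104 wide, 42 high, empty, loose; a bystander that needs no lid. Origin: centre of its underside.
- salt_shaker: a salt shaker, 44 wide, 90 high, loose, standing behind the canisters; a bystander. Origin: centre of its underside.

How it is judged (in metres and radians):
At the end, for the whole second after the job is handed in: Each lid is seated on its own canister: centred within 8 mm, at seated height within 4 mm, square within 3 degrees. Canisters upright within 4.5 degrees and within 30 mm of their places; lids and canisters at rest. Steel bowl and salt shaker within 20 mm of their places (horizontal distance between lid_small and canister_small below 0.008 m and z of lid_small in the frame of canister_small between 0.062 and 0.07 m and angle between the z axis of lid_small and the z axis of canister_small, either way round below 0.06 rad and angle between each of canister_small, canister_medium, canister_large, canister_largest's own z axis and vertical below 0.08 rad and distance of each of canister_small, canister_medium, canister_large, canister_largest from where it was at the start of the episode below 0.03 m and linear speed of each of lid_small, canister_small, lid_medium, canister_medium, lid_large, canister_large, lid_largest, canister_largest below 0.02 m/s and horizontal distance between lid_medium and canister_medium below 0.008 m and z of lid_medium in the frame of canister_medium between 0.072 and 0.08 m and angle between the z axis of lid_medium and the z axis of canister_medium, either way round below 0.06 rad and horizontal distance between lid_large and canister_large below 0.008 m and z of lid_large in the frame of canister_large between 0.082 and 0.09 m and angle between the z axis of lid_large and the z axis of canister_large, either way round below 0.06 rad and horizontal distance between lid_largest and canister_largest below 0.008 m and z of lid_largest in the frame of canister_largest between 0.092 and 0.1 m and angle between the z axis of lid_largest and the z axis of canister_largest, either way round below 0.06 rad and distance of each of steel_bowl, salt_shaker from where it was at the start of the episode below 0.02 m); the robot touches nothing.
It fails at once if the steel bowl is pushed or carried off its place (more than 20 mm) (distance of steel_bowl from where it was at the start of the episode above 0.02 m).
It fails at once if the salt shaker is pushed or carried off its place (more than 20 mm) (distance of salt_shaker from where it was at the start of the episode above 0.02 m).
It fails at once if a canister is tipped by more than 20 degrees (angle between any of canister_small, canister_medium, canister_large, canister_largest's own z axis and vertical above 0.35 rad).
It also fails if it takes over 96 s, if anything falls off the work surface, if the arm or the gripper's body presses on something with over 40 N, if the wrist force passes 120 N, or if a joint passes its speed limit or range.

## Working session

There is one attempt and no reset: what is moved stays moved. The work goes in short steps, Python scripts to look and compute and a tool call to move; the robot and the scene stay as the last step left them, time stands still between calls to the robot, and variables do not carry over. Pictures are saved under pics/ and viewed, at most 14 in all, crops included, and the job is handed in when it is done.

Besides the shell and the picture viewer there is one more tool, called after ">>>" as a command line: name --argument value ..., lists and objects as JSON in quotes. arm_command: Moves the arm, as the interface text tells. Its arguments: {"type":"object","properties":{"targets":{"type":"array"},"force":{"type":"number"}},"required":["targets"]}

```bash
mkdir -p pics; python3 - <<'E'
from bench import status, viewer
import cv2, numpy as np
s=status.sense(); print({k:np.round(v,2).tolist() for k,v in s.items()})
for n in ("scene","side"):
    im=viewer.snapshot(n); cv2.imwrite(f"pics/{n}0.png",im[:,:,::-1]); print(n,viewer.camera_model(n))
print(viewer.camera_model("wrist"))
E
```

```text
{'time': 0.0, 'joint_pos': [-76.05, 7.52, 85.33, -0.0, 87.26, -4.89], 'qd': [-0.01, -0.06, -0.03, 0.0, 0.02, -0.0], 'joint_efforts': [0.0, -56.94, -50.05, -0.0, 0.01, -0.0], 'tool_pos': [193.63, -567.32, 230.24], 'tcp_rot': [-179.89, -0.01, 18.84], 'ft_force': [0.82, -0.28, -0.35], 'wrist_torque': [0.04, 0.05, 0.03], 'grip_force': 0.0, 'finger_gap': 85.43}
scene {'vertical_fov': 56.9603415821454, 'cx': 273.28137777439883, 'cy': 217.85190157102272, 'xyz': array([-248.89465116,  614.76331364,  587.03375434]), 'attitude': array([-118.15500128,   -0.42505462, -123.33808565])}
side {'vertical_fov': 42.17075582022926, 'cx': 281.9337565350781, 'cy': 208.86585146754047, 'xyz': array([  37.67936752, 1319.16373804,  655.65633566]), 'attitude': array([-113.73240595,   -1.17447999, -155.39236169])}
{'vertical_fov': 71.87995840173059, 'cx': 285.6588933191826, 'cy': 209.2921136208489, 'xyz': array([ 260.19777008, -545.15413459,  372.47836272]), 'attitude': array([ 1.64131882e+02,  8.05751489e-02, -7.11522303e+01])}
```

View pics/scene0.png

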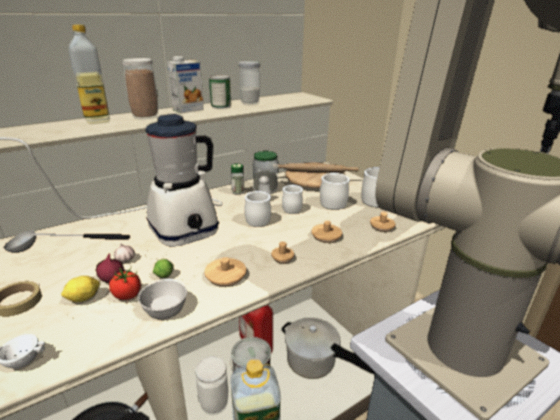

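View pics/side0.png

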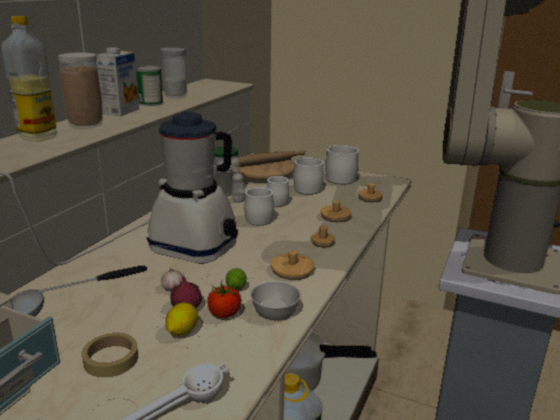

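The scene view shows the four lids at about (225,270), (283,253), (327,232) and (383,222). The canisters behind are at (258,208), (292,199), (335,190) and (372,187), and the bowl is at (163,298). In the side view the canister mouths are at (260,192), (278,182), (309,162) and (342,150), with all four lids visible.

```bash
cat > h.py <<'E'
import numpy as np, cv2
from scipy.spatial.transform import Rotation as Rn
from bench import status, viewer
def ray(m,uv):
    f=210/np.tan(np.radians(m["vertical_fov"]/2))
    R=Rn.from_euler("xyz",m["attitude"],degrees=True).as_matrix()
    uv=np.atleast_2d(np.asarray(uv,float))
    d=np.c_[(uv[:,0]-m["cx"])/f,(uv[:,1]-m["cy"])/f,np.ones(len(uv))]@R.T
    return np.array(m["xyz"]),d
def plane(m,uv,z):
    o,d=ray(m,uv); return (o+d*((z-o[2])/d[:,2])[:,None])[:,:2]
def proj(m,p):
    f=210/np.tan(np.radians(m["vertical_fov"]/2))
    R=Rn.from_euler("xyz",m["attitude"],degrees=True).as_matrix()
    c=(np.atleast_2d(p)-m["xyz"])@R
    return c[:,:2]/c[:,2:]*f+[m["cx"],m["cy"]]
def circ(p):
    A=np.c_[2*p,np.ones(len(p))]; s=np.linalg.lstsq(A,(p**2).sum(1),rcond=None)[0]
    return s[:2],np.sqrt(s[2]+s[:2]@s[:2])
def wood(im):
    h=cv2.cvtColor(im,cv2.COLOR_RGB2HSV); return cv2.inRange(h,(5,90,60),(22,255,255))
E
python3 - <<'E'
from h import *
for n in ("scene","side"):
    m=viewer.camera_model(n); im=cv2.imread(f"pics/{n}0.png")[:,:,::-1].copy()
    mk=wood(im); N,l,st,c=cv2.connectedComponentsWithStats(mk)
    print(n)
    for i in range(1,N):
        x,y,w,h,a=st[i]
        if a>150 and y>170: # width extremes -> flange diameter
            P=plane(m,[[x,y+h*.6],[x+w,y+h*.6]],16); print("lid",st[i],P.mean(0).round(),np.linalg.norm(P[1]-P[0]).round())
m=viewer.camera_model("side")
for uv in ([260,196],[278,184],[309,164],[342,152]): print("can",[plane(m,uv,z).round().tolist() for z in (80,100)])
print("bowl",plane(m,[275,295],42), "shaker", plane(m,[239,200],0))
E
```

```text
scene
lid [370 212  25  19 300] [ 430. -237.] 77.0
lid [312 221  30  21 438] [475. -54.] 88.0
lid [272 242  22  21 301] [453. 117.] 58.0
lid [205 258  42  28 890] [456. 285.] 103.0
lid [112 267  29  25 161] [558. 496.] 69.0
lid [  0 282  40  34 682] [611. 713.] 88.0
lid [535 282  25  69 908] [ -58. -201.] 53.0
lid [245 360  19  18 242] [172. 374.] 34.0
side
lid [358 183  25  19 284] [ 432. -239.] 79.0
lid [320 200  32  22 440] [480. -53.] 93.0
lid [311 225  24  23 326] [456. 118.] 63.0
lid [271 250  44  30 931] [465. 292.] 103.0
lid [207 286  34  31 561] [533. 495.] 70.0
lid [  82  333   55   44 1196] [628. 734.] 97.0
can [[[663.0, 71.0]], [[641.0, 114.0]]]
can [[[658.0, -36.0]], [[636.0, 11.0]]]
can [[[645.0, -245.0]], [[624.0, -191.0]]]
can [[[591.0, -418.0]], [[572.0, -358.0]]]
bowl [[436.84572034 451.68475837]] shaker [[793.17836433 -43.6209005 ]]
```

>>> arm_command --targets '[[[0.03,0.05,0.017,0,0,-0.033,1],[0.03,0.05,0.017,0,0,-0.033,1],[0.03,0.05,0.017,0,0,-0.033,1],[0.03,0.05,0.017,0,0,-0.033,1],[0.03,0.05,0.017,0,0,-0.033,1],[0.03,0.05,0.017,0,0,-0.033,1],[0.03,0.05,0.017,0,0,-0.033,1],[0.03,0.05,0.017,0,0,-0.033,1],[0.03,0.05,0.017,0,0,-0.033,1],[0.03,0.05,0.017,0,0,-0.033,1]]]'

```text
time: 1.35
tool_pos: [494.3, -66.0, 401.6]
tcp_rot: [180.0, 0.0, -0.1]
ft_force: [0.6, -0.6, 0.8]
finger_gap: 85.4
grip_force: 0.0
```

```bash
python3 - <<'E'
from h import *
s=status.sense(); print(s["tool_pos"],s["tcp_rot"],s["time"])
m=viewer.camera_model("wrist"); im=viewer.snapshot("wrist"); np.save("w1.npy",im); np.save("w1m.npy",m,allow_pickle=True)
cv2.imwrite("pics/w1.png",im[:,:,::-1]); print(m)
E
```

```text
[494.31536881 -65.98480741 401.57130638] [ 1.79995367e+02  9.81442441e-03 -1.28367318e-01] 1.35
{'vertical_fov': 71.87995840173059, 'cx': 285.6588933191826, 'cy': 209.2921136208489, 'xyz': array([564.55861714, -66.16047534, 543.68261907]), 'attitude': array([ 1.64114132e+02, -4.24152144e-03, -9.01210199e+01])}
```

View pics/w1.png

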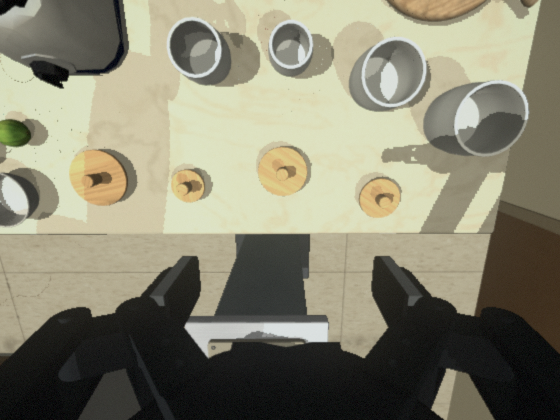

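The wrist view shows lids at (100,178), (188,186), (284,170) and (380,198), with rims at (196,48), (291,45), (394,72) and (491,118). The blender base is at the upper left, close to the medium canister.

```bash
cat >> h.py <<'E'
from scipy.optimize import least_squares
def rfit(P,r,c0):
    f=lambda c:np.linalg.norm(P-c,axis=1)-r
    s=least_squares(f,c0,loss="cauchy",f_scale=1.0); e=f(s.x); k=abs(e)<2.5
    return s.x,k.sum(),len(P),e[k].std() if k.any() else 9
def edge(m,im,c,z,r,lo,hi,sign):
    """circle edge of known radius r at height z near c: strongest grey step (sign) on radial lines lo..hi"""
    g=cv2.GaussianBlur(cv2.cvtColor(im,cv2.COLOR_RGB2GRAY),(0,0),.7).astype(np.float32); P=[]
    for a in np.radians(np.arange(0,360,4)):
        rr=np.arange(lo,hi,.5); p=np.array(c)+rr[:,None]*[np.cos(a),np.sin(a)]
        uv=proj(m,np.c_[p,np.full(len(p),z)]).astype(np.float32)
        if uv.min()<2 or (uv>[557,417]).any(): continue
        v=cv2.remap(g,uv[:,:1],uv[:,1:],cv2.INTER_LINEAR)[:,0]; d=sign*(v[4:]-v[:-4])
        i=d.argmax()
        if d[i]>12: P.append(p[i+2])
    return np.array(P)
def canister(m,im,c,z,r):
    for w in (14,7):
        P=edge(m,im,c,z,r,r-w,r+w,+1); c,n,N,e=rfit(P,r,c)
    return c,n,N,e
def flange(m,im,c,r):
    g=wood(im); cs,_=cv2.findContours(g,cv2.RETR_EXTERNAL,cv2.CHAIN_APPROX_NONE)
    uv=proj(m,[*c,20])[0]; k=max((q for q in cs if cv2.contourArea(q)>100),key=lambda q:cv2.pointPolygonTest(q,tuple(map(float,uv)),True))
    return rfit(plane(m,k[:,0,:],20),r,c)
NM=["small","medium","large","largest"]; H=dict(zip(NM,(78,88,98,108))); MO=dict(zip(NM,(27,34,41,48))); FL=dict(zip(NM,(31,38,45,52)))
E
python3 - <<'E'
from h import *
im=np.load("w1.npy"); m=np.load("w1m.npy",allow_pickle=True).item()
for n,uv in zip(NM,([291,45],[196,48],[394,72],[491,118])):
    c=plane(m,uv,H[n])[0]; r=canister(m,im,c,H[n],MO[n]); print("can",n,c.round(1),r[0].round(1),r[1:])
for n,uv,k in zip(NM,([188,186],[380,198],[284,170],[98,178]),([183,188],[384,200],[285,173],[92,181])):
    r=flange(m,im,plane(m,uv,20)[0],FL[n]); print("lid",n,r[0].round(1),r[1:],"knobtop",plane(m,k,50)[0].round(1))
print("blender near pts",plane(m,[[128,65],[118,0],[65,80]],10).round(),"bowl right edge",plane(m,[38,200],42).round())
E
```

```text
can small [677.8 -74.1] [678.8 -73.3] (np.int64(84), 85, np.float64(0.27693335157389876))
can medium [671.9  60.2] [672.5  63.5] (np.int64(83), 90, np.float64(0.2939555680976195))
can large [ 638.6 -219.1] [ 638.1 -218.3] (np.int64(90), 90, np.float64(0.2202751277543088))
can largest [ 576.2 -360.9] [ 574.7 -360.8] (np.int64(76), 76, np.float64(0.22328870216309885))
lid small [461.  115.4] (np.int64(56), 89, np.float64(0.8961391353497842)) knobtop [462.9 112.2]
lid medium [ 436.3 -239.3] (np.int64(78), 114, np.float64(0.7169605924184058)) knobtop [ 440.7 -238.6]
lid large [485.1 -59. ] (np.int64(86), 208, np.float64(0.9168240956622766)) knobtop [488.6 -64.9]
lid largest [476.9 275.8] (np.int64(116), 200, np.float64(0.7542170263520601)) knobtop [475.5 267.8]
blender near pts [[665. 198.]
 [759. 200.]
 [642. 309.]] bowl right edge [[440. 376.]]
```

>>> arm_command --targets '[[[-0.003,0.002,-0.05,0,0,0,1],[-0.003,0.002,-0.05,0,0,0,1],[-0.003,0.003,-0.05,0,0,0,1],[0,0,-0.05,0,0,0,1],[0,0,0,0,0,0,1]]]'

```text
time: 2.02
tool_pos: [481.3, -60.1, 196.6]
tcp_rot: [-179.9, 0.5, -0.1]
ft_force: [0.3, 0.0, 0.0]
finger_gap: 85.4
grip_force: 0.0
```

```bash
python3 - <<'E'
from h import *
s=status.sense(); print(s["tool_pos"],s["tcp_rot"],s["time"])
m=viewer.camera_model("wrist"); im=viewer.snapshot("wrist"); np.save("w2.npy",im); np.save("w2m.npy",m,allow_pickle=True)
r=flange(m,im,[485,-59],45); print(r)
cv2.imwrite("pics/w2.png",np.hstack([im[60:360,130:430,::-1],cv2.cvtColor(wood(im)[60:360,130:430],cv2.COLOR_GRAY2BGR)]))
E
```

```text
[481.33958617 -60.06321651 196.58604251] [-1.79874157e+02  5.31073877e-01 -6.30377277e-02] 2.025
(array([485.73351276, -58.99547805]), np.int64(148), 261, np.float64(0.8437195652957853))
```

View pics/w2.png

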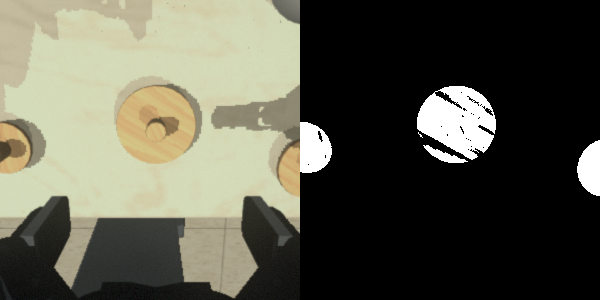

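Close-up: the large lid's flange is centred at about (285,183) and its knob top at (286,189). Wood grain breaks up the mask, so I'll use its convex hull.

```bash
cat >> h.py <<'E'
def flange(m,im,c,r):
    g=cv2.morphologyEx(wood(im),cv2.MORPH_CLOSE,np.ones((7,7))); cs,_=cv2.findContours(g,cv2.RETR_EXTERNAL,cv2.CHAIN_APPROX_NONE)
    uv=proj(m,[*c,20])[0]; k=max((q for q in cs if cv2.contourArea(q)>100),key=lambda q:cv2.pointPolygonTest(q,tuple(map(float,uv)),True))
    P=plane(m,cv2.convexHull(k)[:,0,:],20); return rfit(P,r,c),circ(P)
def look(c=None,r=None,f=None):
    s=status.sense(); print("tcp",np.round(s["tool_pos"],1),np.round(s["tcp_rot"],2),"t",s["time"])
    m=viewer.camera_model("wrist"); im=viewer.snapshot("wrist")
    if f: cv2.imwrite(f"pics/{f}.png",im[:,:,::-1])
    return s,m,im
E
python3 - <<'E'
from h import *
im=np.load("w2.npy"); m=np.load("w2m.npy",allow_pickle=True).item()
print(flange(m,im,[485,-59],45), plane(m,[286,189],50))
im=np.load("w1.npy"); m=np.load("w1m.npy",allow_pickle=True).item()
for n,c in zip(NM,([461,115],[436,-239],[485,-59],[477,276])): print(n,flange(m,im,c,FL[n]))
print(status.sense()["tool_pos"])
E
```

```text
((array([486.90172296, -59.47578956]), np.int64(37), 37, np.float64(0.40533040088106864)), (array([487.03980721, -59.97727179]), np.float64(43.97104963612267))) [[489.57554055 -60.14883451]]
small ((array([461.31610589, 114.80451615]), np.int64(19), 20, np.float64(0.6992394553626428)), (array([461.24956872, 113.74708421]), np.float64(29.810707752714574)))
medium ((array([ 436.67672995, -239.77917112]), np.int64(27), 27, np.float64(0.6687576009041242)), (array([ 437.52321143, -239.73847218]), np.float64(37.051586653742156)))
large ((array([486.13131059, -59.9905802 ]), np.int64(27), 29, np.float64(0.6980507907474511)), (array([487.13290398, -60.00407316]), np.float64(43.79772703936753)))
largest ((array([476.33200031, 275.57529693]), np.int64(27), 27, np.float64(0.5208384075302914)), (array([476.01331367, 275.31300765]), np.float64(51.43581520613388)))
[483.40989563 -60.58898676 200.14005782]
```

>>> arm_command --targets '[[[0.0045,0.0005,-0.05,0,0,0,0.1],[0,0,-0.05,0,0,0,0.1],[0,0,-0.05,0,0,0,0.1],[0,0,-0.025,0,0,0,0.1],[0,0,0,0,0,0,0.1],[0,0,0,0,0,0,0.1]]]' --force 40

```text
time: 2.82
tool_pos: [491.9, -61.0, 29.4]
tcp_rot: [179.9, -0.2, -0.1]
ft_force: [0.1, 0.1, -0.2]
finger_gap: 46.9
grip_force: 0.0
```

```bash
python3 - <<'E'
from h import *
s,m,im=look(f="w3"); print(s["finger_gap"],s["ft_force"])
E
```

```text
tcp [491.9 -61.   29.4] [ 1.7994e+02 -2.5000e-01 -7.0000e-02] t 2.825
46.91406656192839 [ 0.11456917  0.10975906 -0.17489758]
```

View pics/w3.png

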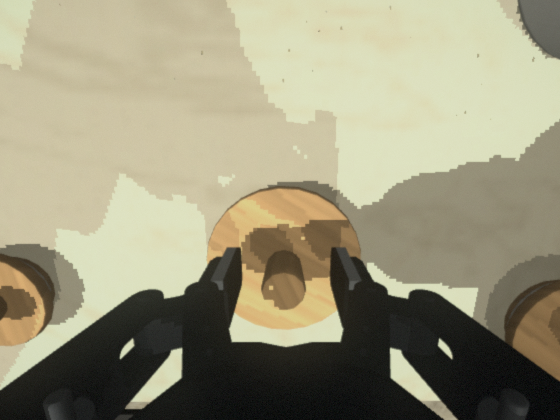

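The knob top is at about (287,292), midway between the fingers (tips near x = 228 and 347), over the large lid's flange. Closing and lifting next.

>>> arm_command --targets '[[[-0.002,0,-0.003,0,0,0,-1],[0,0,0,0,0,0,-1],[0,0,0,0,0,0,-1],[0,0,0,0,0,0,-1],[0,0,0,0,0,0,-1]]]' --force 40

```text
time: 3.5
tool_pos: [488.0, -60.6, 24.5]
tcp_rot: [180.0, -0.1, -0.1]
ft_force: [-1.0, -0.7, 5.1]
finger_gap: 19.6
grip_force: 39.1
```

```bash
python3 - <<'E'
from h import *
s,m,im=look(); print(s["finger_gap"],s["ft_force"],s["grip_force"])
r=flange(m,im,[487,-60],45); print(r)
E
```

```text
tcp [488.  -60.6  24.5] [ 1.7997e+02 -9.0000e-02 -7.0000e-02] t 3.5
19.587123622837396 [-1.04814966 -0.71776416  5.11587144] 39.141798075288534
((array([486.64492629, -61.14189877]), np.int64(36), 36, np.float64(0.6116114888452451)), (array([487.25719328, -60.87063006]), np.float64(44.024957363599846)))
```

>>> arm_command --targets '[[[0,0,0.03,0,0,0,-1],[0,0,0.05,0,0,0,-1],[0,0,0.05,0,0,0,-1],[0.03,-0.031,0.025,0,0,0,-1],[0.037,-0.039,0,0,0,0,-1],[0.037,-0.039,0,0,0,0,-1],[0.037,-0.039,0,0,0,0,-1],[0.01,-0.01,0,0,0,0,-1],[0,0,0,0,0,0,-1],[0,0,0,0,0,0,-1]]]'

```text
time: 4.8
tool_pos: [637.8, -217.6, 178.3]
tcp_rot: [-180.0, 0.0, -0.0]
ft_force: [-0.9, -0.2, -1.6]
finger_gap: 19.4
grip_force: 39.5
```

```bash
python3 - <<'E'
from h import *
s,m,im=look(f="w4"); print(s["finger_gap"],s["ft_force"],s["grip_force"])
n="large"; print(canister(m,im,np.array([638.1,-218.3]),98,41))
E
```

```text
tcp [ 637.8 -217.6  178.3] [-1.7997e+02  3.0000e-02 -5.0000e-02] t 4.8
19.41930287811658 [-0.87865075 -0.15884914 -1.59013692] 39.4537999201566
(array([ 638.59544197, -218.59669828]), np.int64(39), 50, np.float64(0.963927094652986))
```

View pics/w4.png

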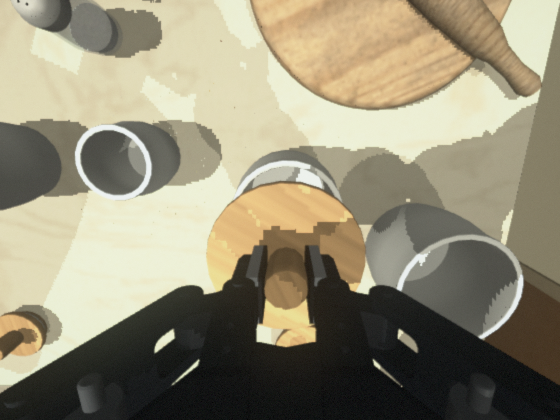

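The lid is held level (flange centre about (286,255)) above the large canister, whose rim front shows at (288,170).

```bash
cat >> h.py <<'E'
def held(m,im,tcp,r,z0):
    """centre of the held lid's flange relative to the TCP (visible front half); z0 = TCP z at grasp on table"""
    z=20+tcp[2]-z0; g=cv2.morphologyEx(wood(im),cv2.MORPH_CLOSE,np.ones((7,7)))
    cs,_=cv2.findContours(g,cv2.RETR_EXTERNAL,cv2.CHAIN_APPROX_NONE)
    uv=proj(m,[tcp[0]+r*.6,tcp[1],z])[0]; k=max((q for q in cs if cv2.contourArea(q)>100),key=lambda q:cv2.pointPolygonTest(q,tuple(map(float,uv)),True))
    P=plane(m,k[:,0,:],z); P=P[P[:,0]>tcp[0]]; q=rfit(P,r,np.array(tcp[:2])); print("held offset",(q[0]-tcp[:2]).round(2),q[1:])
E
python3 - <<'E'
from h import *
s,m,im=look(); held(m,im,np.array(s["tool_pos"]),45,24.5)
E
```

```text
tcp [ 637.8 -217.5  178.5] [-1.7999e+02  1.0000e-02 -3.0000e-02] t 4.85
held offset [-2.29 -0.08] (np.int64(222), 312, np.float64(0.6623449527416281))
```

>>> arm_command --targets '[[[0.002,-0.001,-0.025,0,0,0,-1],[0,0,-0.025,0,0,0,-1],[0,0,-0.006,0,0,0,-1],[0,0,-0.004,0,0,0,-1],[0,0,-0.004,0,0,0,-1],[0,0,-0.002,0,0,0,-1],[0,0,0,0,0,0,-1],[0,0,0,0,0,0,-1]]]'

```text
time: 5.9
tool_pos: [640.5, -219.4, 112.6]
tcp_rot: [180.0, -0.0, -0.1]
ft_force: [0.3, -0.5, -1.6]
finger_gap: 20.1
grip_force: 39.5
```

>>> arm_command --targets '[[[-0.0005,0.0005,-0.0015,0,0,0,-1],[0,0,-0.001,0,0,0,-1],[0,0,0,0,0,0,-1],[0,0,0,0,0,0,-1]]]'

```text
time: 6.4
tool_pos: [640.0, -218.9, 110.5]
tcp_rot: [180.0, -0.0, -0.1]
ft_force: [-3.2, 1.4, 6.0]
finger_gap: 19.9
grip_force: 40.0
```

>>> arm_command --targets '[[[0,0,0,0,0,0,0],[0,0,0,0,0,0,0],[0,0,0,0,0,0,0],[0,0,0.03,0,0,0,0],[0,0,0.05,0,0,0,0],[0,0,0.02,0,0,0,0],[0,0,0,0,0,0,0],[0,0,0,0,0,0,0]]]'

```text
time: 7.4
tool_pos: [638.9, -218.5, 207.5]
tcp_rot: [-179.9, 0.2, -0.1]
ft_force: [0.8, -0.2, 0.3]
finger_gap: 42.6
grip_force: 0.0
```

```bash
python3 - <<'E'
from h import *
s,m,im=look(f="w5")
cv2.imwrite("pics/w5.png",im[40:400,100:,::-1])
E
```

```text
tcp [ 638.9 -218.5  207.5] [-1.7993e+02  1.6000e-01 -7.0000e-02] t 7.4
```

View pics/w5.png

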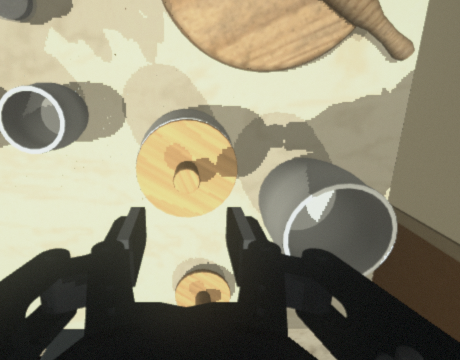

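The large lid sits flat and centred on its canister, with its flange at about (287,208) in full-frame pixels. The medium lid is next.

>>> arm_command --targets '[[[-0.05,-0.005,0,0,0,0,0.1],[-0.05,-0.005,0,0,0,0,0.1],[-0.05,-0.005,0,0,0,0,0.1],[-0.03,-0.004,-0.003,0,0,0,0.1],[-0.02,-0.002,-0.005,0,0,0,0.1],[0,0,0,0,0,0,0.1],[0,0,0,0,0,0,0.1]]]'

```text
time: 8.32
tool_pos: [440.0, -239.6, 201.1]
tcp_rot: [-180.0, 0.0, -0.1]
ft_force: [0.1, -0.1, 0.0]
finger_gap: 47.1
grip_force: 0.0
```

```bash
python3 - <<'E'
from h import *
s,m,im=look(); print(flange(m,im,[437,-239.7],38))
E
```

```text
tcp [ 440.  -239.6  201.1] [-1.7996e+02  4.0000e-02 -8.0000e-02] t 8.325
((array([ 436.50766152, -241.50350038]), np.int64(32), 32, np.float64(0.5263150739556138)), (array([ 436.96111725, -240.91136309]), np.float64(37.039182030521026)))
```

>>> arm_command --targets '[[[-0.0025,-0.0015,-0.05,0,0,0,0.1],[0,0,-0.05,0,0,0,0.1],[0,0,-0.05,0,0,0,0.1],[0,0,-0.0265,0,0,0,0.1],[0,0,0,0,0,0,0.1],[0,0,0,0,0,0,0.1],[0,0,0,0,0,0,0.1]]]'

```text
time: 9.25
tool_pos: [438.8, -242.2, 27.2]
tcp_rot: [179.9, -0.2, -0.1]
ft_force: [-0.0, -0.2, 0.3]
finger_gap: 46.8
grip_force: 0.0
```

>>> arm_command --targets '[[[-0.001,0.001,-0.001,0,0,0,-1],[0,0,0,0,0,0,-1],[0,0,0,0,0,0,-1],[0,0,0,0,0,0,-1],[0,0,0,0,0,0,-1]]]'

```text
time: 9.88
tool_pos: [436.8, -240.7, 25.3]
tcp_rot: [180.0, -0.1, -0.1]
ft_force: [-0.9, 1.4, 6.7]
finger_gap: 20.0
grip_force: 39.3
```

```bash
python3 - <<'E'
from h import *
s,m,im=look(); print(flange(m,im,[437,-241],38))
E
```

```text
tcp [ 436.8 -240.7   25.3] [ 1.7996e+02 -6.0000e-02 -7.0000e-02] t 9.875
((array([ 436.89081894, -240.01336482]), np.int64(42), 42, np.float64(0.5698751001854917)), (array([ 437.31760563, -240.59633096]), np.float64(37.14979749126156)))
```

>>> arm_command --targets '[[[0,0,0.03,0,0,0,-1],[0,0,0.05,0,0,0,-1],[0.005,0.01,0.05,0,0,0,-1],[0.03,0.04,0.025,0,0,0,-1],[0.035,0.045,0,0,0,0,-1],[0.035,0.045,0,0,0,0,-1],[0.035,0.045,0,0,0,0,-1],[0.035,0.045,0,0,0,0,-1],[0,0,0,0,0,0,-1],[0,0,0,0,0,0,-1]]]'

```text
time: 11.18
tool_pos: [610.9, -10.3, 178.8]
tcp_rot: [180.0, 0.1, -0.0]
ft_force: [0.9, 0.4, -1.2]
finger_gap: 19.6
grip_force: 39.4
```

```bash
python3 - <<'E'
from h import *
a,b=viewer.camera_model("scene"),viewer.camera_model("side")
o1,d1=ray(a,[212,155]);o2,d2=ray(b,[231,150]); A=np.c_[d1[0],-d2[0]]; t=np.linalg.lstsq(A,o2-o1,rcond=None)[0]; print("handle",(o1+t[0]*d1[0]).round(),(o2+t[1]*d2[0]).round())
s,m,im=look(); print(s["grip_force"]); print(canister(m,im,np.array([672.5,63.5]),88,34), canister(m,im,np.array([678.8,-73.3]),78,27))
held(m,im,np.array(s["tool_pos"]),38,25.3)
E
```

```text
handle [678. 200. 242.] [679. 199. 246.]
tcp [610.9 -10.3 178.8] [ 1.7998e+02  7.0000e-02 -2.0000e-02] t 11.175
39.44126944988966
(array([672.55856751,  63.40190902]), np.int64(80), 90, np.float64(0.3245858180882677)) (array([678.90424934, -73.05234708]), np.int64(90), 90, np.float64(0.16054025864515012))
held offset [-0.92  0.09] (np.int64(182), 287, np.float64(0.6667695548534586))
```

>>> arm_command --targets '[[[0.03,0.036,0,0,0,0,-1],[0.0315,0.0375,0,0,0,0,-1],[0,0,0,0,0,0,-1],[0,0,-0.03,0,0,0,-1],[0,0,-0.02,0,0,0,-1],[0,0,0,0,0,0,-1],[0,0,0,0,0,0,-1],[0,0,0,0,0,0,-1]]]'

```text
time: 12.22
tool_pos: [673.6, 62.9, 131.0]
tcp_rot: [-180.0, -0.1, -0.1]
ft_force: [0.3, -0.5, -0.8]
finger_gap: 19.5
grip_force: 39.5
```

>>> arm_command --targets '[[[-0.0005,0.0003,-0.01,0,0,0,-1],[0,0,-0.006,0,0,0,-1],[0,0,-0.004,0,0,0,-1],[0,0,-0.004,0,0,0,-1],[0,0,-0.002,0,0,0,-1],[0,0,0,0,0,0,-1],[0,0,0,0,0,0,-1]]]'

```text
time: 13.1
tool_pos: [672.4, 63.5, 103.6]
tcp_rot: [-180.0, -0.0, -0.1]
ft_force: [0.3, -0.1, -1.3]
finger_gap: 19.6
grip_force: 39.5
```

>>> arm_command --targets '[[[0,0,-0.0015,0,0,0,-1],[0,0,-0.001,0,0,0,-1],[0,0,0,0,0,0,-1],[0,0,0,0,0,0,-1]]]'

```text
time: 13.6
tool_pos: [672.5, 63.5, 101.3]
tcp_rot: [-180.0, -0.0, -0.1]
ft_force: [-1.1, -0.1, 4.8]
finger_gap: 19.7
grip_force: 39.9
```

>>> arm_command --targets '[[[0,0,0,0,0,0,0],[0,0,0,0,0,0,0],[0,0,0,0,0,0,0],[0,0,0.03,0,0,0,0],[0,0,0.05,0,0,0,0.1],[-0.03,0.01,0.02,0,0,0,0.1],[-0.05,0.012,0,0,0,0,0.1],[-0.05,0.012,0,0,0,0,0.1],[-0.05,0.012,0,0,0,0,0.1],[-0.031,0.005,0,0,0,0,0.1]]]'

```text
time: 14.85
tool_pos: [459.3, 115.0, 200.7]
tcp_rot: [-180.0, 0.0, -0.0]
ft_force: [0.3, 0.2, 0.3]
finger_gap: 46.9
grip_force: 0.0
```

>>> arm_command --targets '[[[0,0,0,0,0,0,0.1],[0,0,0,0,0,0,0.1]]]'

```text
time: 15.1
tool_pos: [461.9, 114.4, 201.2]
tcp_rot: [-180.0, -0.1, -0.1]
ft_force: [-0.5, 0.1, 0.2]
finger_gap: 46.8
grip_force: 0.0
```

```bash
python3 - <<'E'
from h import *
s,m,im=look(); print(flange(m,im,[461.5,114.5],31))
cv2.imwrite("pics/w6.png",im[:,:,::-1])
E
```

```text
tcp [461.9 114.4 201.2] [-1.8e+02 -7.0e-02 -7.0e-02] t 15.1
((array([460.80865492, 116.08087273]), np.int64(30), 30, np.float64(0.5905941101816715)), (array([460.97742922, 115.26487235]), np.float64(30.020563373587336)))
```

View pics/w6.png

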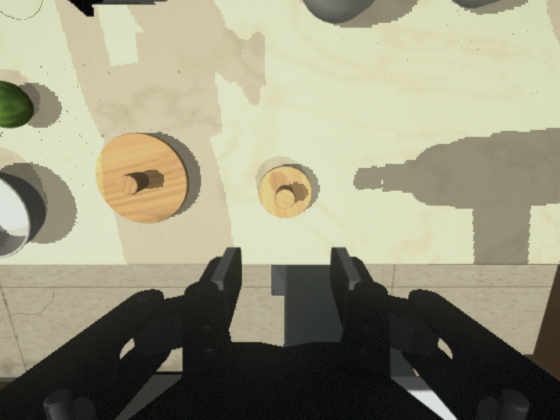

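The small lid is at (285,192) under the tool, and the largest lid is at (142,177) to its left. Descending on the small one.

>>> arm_command --targets '[[[-0.0005,0.001,-0.05,0,0,0,0.1],[0,0,-0.05,0,0,0,0.1],[0,0,-0.05,0,0,0,0.1],[0,0,-0.0255,0,0,0,0.1],[0,0,0,0,0,0,0.1],[0,0,0,0,0,0,0.1],[0,0,0,0,0,0,0.1]]]'

```text
time: 16.02
tool_pos: [462.5, 115.6, 27.1]
tcp_rot: [-180.0, -0.2, -0.1]
ft_force: [-0.2, 0.2, 1.2]
finger_gap: 46.8
grip_force: 0.0
```

>>> arm_command --targets '[[[0,0,0,0,0,0,-1],[0,0,0,0,0,0,-1],[0,0,0,0,0,0,-1],[0,0,0,0,0,0,-1],[0,0,0,0,0,0,-1]]]'

```text
time: 16.65
tool_pos: [461.6, 115.5, 26.5]
tcp_rot: [-180.0, -0.1, -0.1]
ft_force: [-1.5, -0.8, 5.4]
finger_gap: 20.2
grip_force: 39.1
```

```bash
python3 - <<'E'
from h import *
s,m,im=look(); print(flange(m,im,[461.5,115],31))
E
```

```text
tcp [461.6 115.5  26.5] [-1.7999e+02 -1.0000e-01 -7.0000e-02] t 16.65
((array([461.05209122, 115.43886774]), np.int64(32), 32, np.float64(0.37772382142466504)), (array([461.43653391, 115.41357622]), np.float64(30.28089708254106)))
```

>>> arm_command --targets '[[[0,0,0.03,0,0,0,-1],[0,0,0.05,0,0,0,-1],[0.0076,-0.0085,0.05,0,0,0,-1],[0.04,-0.035,0.0235,0,0,0,-1],[0.043,-0.037,0,0,0,0,-1],[0.043,-0.037,0,0,0,0,-1],[0.043,-0.037,0,0,0,0,-1],[0.041,-0.034,0,0,0,0,-1],[0,0,0,0,0,0,-1],[0,0,0,0,0,0,-1]]]'

```text
time: 17.95
tool_pos: [678.0, -72.8, 178.4]
tcp_rot: [-180.0, 0.1, -0.1]
ft_force: [0.5, 1.6, -0.3]
finger_gap: 19.9
grip_force: 39.4
```

```bash
python3 - <<'E'
from h import *
s,m,im=look(); print(s["grip_force"]); print(canister(m,im,np.array([678.9,-73.1]),78,27))
held(m,im,np.array(s["tool_pos"]),31,26.5)
E
```

```text
tcp [678.  -72.8 178.4] [-1.7997e+02  6.0000e-02 -9.0000e-02] t 17.95
39.417518000118434
(array([679.00054808, -73.71606418]), np.int64(46), 52, np.float64(0.47957220829242464))
held offset [-1.38  0.19] (np.int64(150), 238, np.float64(0.6755450849970341))
```

>>> arm_command --targets '[[[0,0,-0.03,0,0,0,-1],[0,0,-0.03,0,0,0,-1],[0,0,-0.005,0,0,0,-1],[0,0,0,0,0,0,-1],[0,0,0,0,0,0,-1],[0,0,0,0,0,0,-1]]]'

```text
time: 18.75
tool_pos: [679.3, -73.2, 115.6]
tcp_rot: [180.0, -0.1, -0.1]
ft_force: [1.2, -0.1, -0.9]
finger_gap: 19.4
grip_force: 39.4
```

>>> arm_command --targets '[[[0,0,-0.008,0,0,0,-1],[0,0,-0.004,0,0,0,-1],[0,0,-0.004,0,0,0,-1],[0,0,-0.004,0,0,0,-1],[0,0,0,0,0,0,-1],[0,0,0,0,0,0,-1]]]'

```text
time: 19.5
tool_pos: [678.4, -73.0, 93.8]
tcp_rot: [-180.0, 0.0, -0.1]
ft_force: [1.2, -0.0, -1.5]
finger_gap: 20.1
grip_force: 39.4
```

>>> arm_command --targets '[[[0.0003,0,-0.0015,0,0,0,-1],[0,0,-0.001,0,0,0,-1],[0,0,0,0,0,0,-1],[0,0,0,0,0,0,-1]]]'

```text
time: 20.0
tool_pos: [679.1, -73.1, 92.5]
tcp_rot: [180.0, -0.1, -0.1]
ft_force: [-2.3, 0.6, 5.3]
finger_gap: 19.8
grip_force: 40.0
```

>>> arm_command --targets '[[[0,0,0,0,0,0,0],[0,0,0,0,0,0,0],[0,0,0,0,0,0,0],[0,0,0.03,0,0,0,0],[0,0,0.05,0,0,0,0.1],[-0.04,0,0.028,0,0,0,0.1],[-0.05,0.03,0,0,0,0,0.1],[-0.05,0.03,0,0,0,0,0.1],[-0.033,0.048,0,0,0,0,0.1],[-0.03,0.05,0,0,0,0,0.1]]]'

```text
time: 21.25
tool_pos: [474.3, 85.8, 199.4]
tcp_rot: [-180.0, -0.0, -0.1]
ft_force: [0.7, 1.2, -0.2]
finger_gap: 47.0
grip_force: 0.0
```

>>> arm_command --targets '[[[0,0.058,0,0,0,0,0.1],[0,0.058,0,0,0,0,0.1],[0,0.05,0,0,0,0,0.1],[0,0.024,0,0,0,0,0.1],[0,0,0,0,0,0,0.1],[0,0,0,0,0,0,0.1],[0,0,0,0,0,0,0.1]]]'

```text
time: 22.12
tool_pos: [475.9, 273.9, 199.3]
tcp_rot: [180.0, -0.0, -0.1]
ft_force: [-0.2, -0.2, -0.7]
finger_gap: 46.7
grip_force: 0.0
```

```bash
python3 - <<'E'
from h import *
s,m,im=look(); print(s["joint_pos"]); print(flange(m,im,[476,275.4],52))
E
```

```text
tcp [475.9 273.9 199.3] [ 1.7999e+02 -0.0000e+00 -1.4000e-01] t 22.125
[ 2.45829623e+01  5.68035756e-01  9.58519503e+01 -1.16613021e-02
  8.35846112e+01  1.14724186e+02]
((array([475.09801156, 277.96778601]), np.int64(43), 43, np.float64(0.48601820200653967)), (array([475.74532104, 278.09508469]), np.float64(51.06307231704094)))
```

Shift by (0, +4, −174), then close on the knob.

>>> arm_command --targets '[[[-0.0003,0.004,-0.05,0,0,0,0.1],[0,0,-0.05,0,0,0,0.1],[0,0,-0.05,0,0,0,0.1],[0,0,-0.024,0,0,0,0.1],[0,0,0,0,0,0,0.1],[0,0,0,0,0,0,0.1],[0,0,0,0,0,0,0.1]]]'

```text
time: 23.05
tool_pos: [476.9, 279.5, 27.4]
tcp_rot: [-179.9, -0.2, -0.1]
ft_force: [-0.5, -0.4, -0.0]
finger_gap: 47.0
grip_force: 0.0
```

>>> arm_command --targets '[[[0,0,0,0,0,0,-1],[0,0,0,0,0,0,-1],[0,0,0,0,0,0,-1],[0,0,0,0,0,0,-1],[0,0,0,0,0,0,-1]]]'

```text
time: 23.68
tool_pos: [476.1, 279.3, 26.5]
tcp_rot: [-180.0, -0.1, -0.1]
ft_force: [-1.6, -1.1, 5.9]
finger_gap: 19.6
grip_force: 39.1
```

```bash
python3 - <<'E'
from h import *
s,m,im=look(); print(flange(m,im,[475.7,278],52))
E
```

```text
tcp [476.1 279.3  26.5] [-1.7996e+02 -9.0000e-02 -6.0000e-02] t 23.675
((array([475.23383782, 279.00498217]), np.int64(49), 49, np.float64(0.5244738264435773)), (array([475.89866967, 279.23262015]), np.float64(51.0474602917278)))
```

>>> arm_command --targets '[[[0,0,0.03,0,0,0,-1],[0,0,0.05,0,0,0,-1],[0,-0.01,0.05,0,0,0,-1],[0,-0.04,0.04,0,0,0,-1],[0,-0.055,0,0,0,0,-1],[0,-0.055,0,0,0,0,-1],[0,-0.055,0,0,0,0,-1],[0,-0.055,0,0,0,0,-1],[0,-0.055,0,0,0,0,-1],[0,-0.055,0,0,0,0,-1]]]'

```text
time: 24.98
tool_pos: [475.1, -102.8, 195.6]
tcp_rot: [180.0, -0.0, -0.1]
ft_force: [0.5, 0.4, -0.7]
finger_gap: 19.7
grip_force: 39.5
```

>>> arm_command --targets '[[[0.01,-0.055,0,0,0,0,-1],[0.02,-0.05,0,0,0,0,-1],[0.025,-0.05,0,0,0,0,-1],[0.025,-0.05,0,0,0,0,-1],[0.015,-0.038,0,0,0,0,-1],[0.004,-0.017,0,0,0,0,-1],[0,0,0,0,0,0,-1],[0,0,0,0,0,0,-1],[0,0,0,0,0,0,-1]]]'

```text
time: 26.1
tool_pos: [574.4, -360.0, 195.5]
tcp_rot: [-180.0, -0.0, -0.0]
ft_force: [0.6, -0.3, -1.6]
finger_gap: 20.3
grip_force: 39.6
```

```bash
python3 - <<'E'
from h import *
s,m,im=look(); print(s["grip_force"]); print(canister(m,im,np.array([574.7,-360.8]),108,48))
held(m,im,np.array(s["tool_pos"]),52,26.5)
E
```

```text
tcp [ 574.4 -360.   195.5] [-1.7999e+02 -0.0000e+00 -1.0000e-02] t 26.1
39.5861761411652
(array([ 569.65937686, -352.05442376]), np.int64(34), 53, np.float64(1.5483402447209034))
held offset [-1.63  0.22] (np.int64(230), 381, np.float64(0.5874248255056974))
```

```bash
python3 - <<'E'
from h import *
m=np.load("w1m.npy",allow_pickle=True).item(); m["xyz"]=np.array([637.8,-217.6,178.3])+[70.24,-.18,142.1]; m["attitude"]=np.array([164.13,0,-90.04])
im=cv2.imread("pics/w4.png")[:,:,::-1].copy(); print(canister(m,im,np.array([574.7,-360.8]),108,48), canister(m,im,np.array([678.9,-73.1]),78,27))
s,m,im=look("x",0,"w7")
E
```

```text
(array([ 575.0505777 , -360.85103745]), np.int64(56), 63, np.float64(0.3268210417195772)) (array([679.18165744, -74.11010482]), np.int64(90), 90, np.float64(0.17217735667807585))
tcp [ 574.5 -360.1  195.7] [ 1.7999e+02 -2.0000e-02 -1.0000e-02] t 26.15
```

View pics/w7.png

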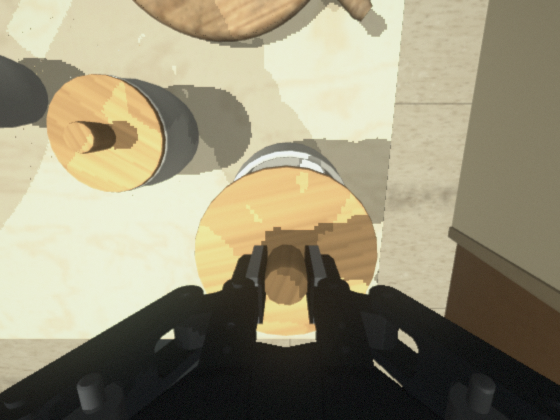

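The lid is level (flange about (286,250)) above the largest canister, whose rim shows at (288,155). An earlier view gives (575.0, −360.9), which agrees with the first measurement, so I'm lowering.

>>> arm_command --targets '[[[0.0005,-0.0004,-0.03,0,0,0,-1],[0,0,-0.025,0,0,0,-1],[0,0,0,0,0,0,-1],[0,0,0,0,0,0,-1],[0,0,0,0,0,0,-1]]]'

```text
time: 26.82
tool_pos: [575.8, -362.0, 142.4]
tcp_rot: [179.9, -0.1, -0.1]
ft_force: [0.1, 0.1, -1.3]
finger_gap: 19.9
grip_force: 39.6
```

>>> arm_command --targets '[[[0,0.0003,-0.007,0,0,0,-1],[0,0,-0.004,0,0,0,-1],[0,0,-0.004,0,0,0,-1],[0,0,-0.003,0,0,0,-1],[0,0,0,0,0,0,-1],[0,0,0,0,0,0,-1]]]'

```text
time: 27.58
tool_pos: [575.0, -361.2, 122.6]
tcp_rot: [180.0, -0.0, -0.1]
ft_force: [-1.8, -0.2, 1.2]
finger_gap: 19.9
grip_force: 39.9
```

>>> arm_command --targets '[[[0,0,-0.001,0,0,0,-1],[0,0,0,0,0,0,-1],[0,0,0,0,0,0,-1]]]'

```text
time: 27.95
tool_pos: [575.0, -361.3, 122.5]
tcp_rot: [180.0, -0.0, -0.1]
ft_force: [-4.4, 2.5, 6.2]
finger_gap: 20.0
grip_force: 40.4
```

>>> arm_command --targets '[[[0,0,0,0,0,0,0],[0,0,0,0,0,0,0],[0,0,0,0,0,0,0],[0,0,0.03,0,0,0,0],[0,0,0.05,0,0,0,0],[-0.02,0.03,0.05,0,0,0,0],[-0.02,0.05,0.025,0,0,0,0],[-0.02,0.05,0.025,0,0,0,0],[-0.02,0.05,0.025,0,0,0,0],[-0.02,0.05,0.025,0,0,0,0]]]'

```text
time: 29.2
tool_pos: [474.0, -129.7, 352.0]
tcp_rot: [-180.0, -0.0, -0.1]
ft_force: [1.0, 1.2, -0.1]
finger_gap: 42.8
grip_force: 0.0
```

>>> arm_command --targets '[[[0.01,0.05,0.025,0,0,0,0],[0.01,0.02,0.02,0,0,0,0],[0,0,0,0,0,0,0],[0,0,0,0,0,0,0],[0,0,0,0,0,0,0]]]'

```text
time: 29.82
tool_pos: [494.4, -62.0, 395.0]
tcp_rot: [-180.0, 0.1, -0.1]
ft_force: [-0.7, 0.7, -0.4]
finger_gap: 42.5
grip_force: 0.0
```

```bash
python3 - <<'E'
from h import *
s,m,im=look("x",0,"w8"); b=viewer.snapshot("side"); cv2.imwrite("pics/side8.png",cv2.resize(b[120:290,200:420,::-1],None,fx=3,fy=3))
# flange top of the seated lids: z = H+8
for n,c in zip(NM,([679,-73.1],[672.5,63.4],[638.3,-218.4],[574.9,-360.8])):
    g=cv2.morphologyEx(wood(im),cv2.MORPH_CLOSE,np.ones((7,7))); cs,_=cv2.findContours(g,cv2.RETR_EXTERNAL,cv2.CHAIN_APPROX_NONE)
    uv=proj(m,[*c,H[n]+8])[0]; k=max((q for q in cs if cv2.contourArea(q)>100),key=lambda q:cv2.pointPolygonTest(q,tuple(map(float,uv)),True))
    P=plane(m,cv2.convexHull(k)[:,0,:],H[n]+8); q=circ(P); print(n,(q[0]-c).round(1),q[1].round(1),FL[n])
E
```

```text
tcp [494.4 -62.  395. ] [-1.7999e+02  1.2000e-01 -1.4000e-01] t 29.825
small [-2.2  0.1] 30.2 31
medium [-1.3 -0.8] 37.3 38
large [-0.7  0.2] 44.2 45
largest [-0.4  1.3] 51.8 52
```

View pics/w8.png

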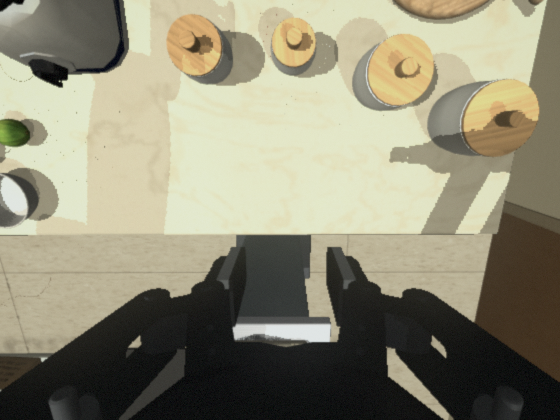

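View pics/side8.png

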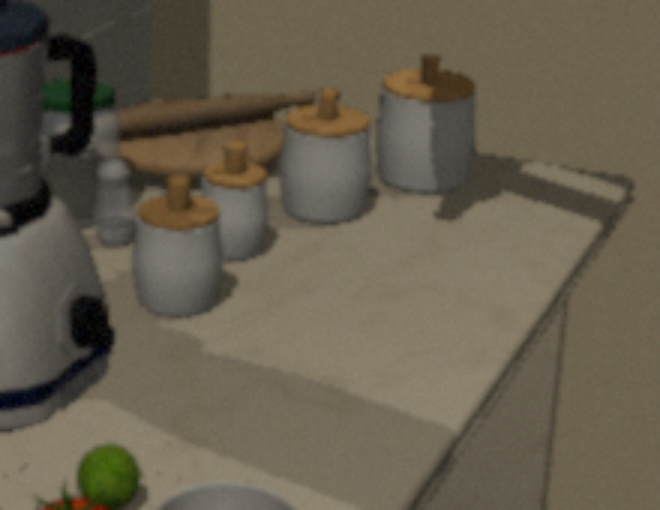

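All four lids lie flat and centred on their canisters: wrist view (195,48), (293,45), (400,70), (500,118). The bowl and shaker look undisturbed and the gripper is clear, so I'm handing in.

```bash
python3 -c "
from bench import job; print(job.hand_in())"
```

```text
the job is handed in; nothing more can be done
None
```

All four lids are on their matching canisters, flat and centred within about 2 mm in the last wrist view, the bowl and shaker look untouched, and the job was handed in at about 30 s (no verdict was returned).

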